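Turn the divider leaf of the laundry care binder

TASK

Turn the care binder to its next section: push up the stiff yellow divider leaf by its red tab, turn it over the spine and press it down until it lies fully flat on the other side, then move clear. Use only the fingertips or the outside of the fingers: do not take the leaf between the fingers, and turn it gently, without slamming it or pressing hard. Do not lift or shift the binder, and leave everything around it where it stands.

Things in the scene. Friction and masses are not known exactly. Their poses are not given: they have to be found in the camera images.
- binder: open blue ring binder (care guide) lying flat on the counter: cover 150 along its x (along the spine) by 350 along its y, 4 thick, with a 12 thick stack of white pages either side, tops 16 above the counter. It is loose (about 1.3 kg) and stays put by its weight. Origin: underside, below the middle of the spine; z up. The leaf is hinged on a line parallel to the binder's x, through the point 22 above the origin
- leaf (a joint): angle of the stiff divider leaf about the spine rings, rad: 0 = flat on the binder's -y side, pi/2 = upright, pi (its stop) = flat on the +y side. It starts a little ajar on the -y side. The hinge is stiff: the leaf stays at any angle where it is left; about 2 N at the tab moves it
- leaf_mid (a point): centre of the leaf, 82 from the hinge line. Leaf: rigid plastic board 130 (its x, along the spine) x 140 (its y) x 4 thick (its z), yellow on the face that starts up, white beneath; it covers 12 to 152 from the hinge line. At joint 0 its axes equal the binder's; its -y points from the spine to the free edge
- leaf_tab (a point): outer end of the red tab in the middle of the leaf's free edge, 170 from the hinge line; the tab is 50 wide along the spine, sticks out 18 and is 4 thick
- detergent: bystander, loose, to be left alone: white detergent bottle with orange label and blue cap, 70 dia x 210 high; origin at the centre of its underside, z up
- stain_jar: bystander, loose, to be left alone: small jar with red lid, 60 dia x 85 high; origin at the centre of its underside, z up
- scoop_cup: bystander, loose, to be left alone: green plastic measuring cup, 72 dia x 75 high; origin at the centre of its underside, z up
- tin: bystander, loose, to be left alone: tin with red label, 70 dia x 90 high; origin at the centre of its underside, z up
- sponge_block: bystander, loose, to be left alone: orange block, 100 x 65 x 30 high; origin at the centre of its underside, z up

How it is judged:
At the end, for the whole second after the job is handed in: the leaf lies flat on the binder's +y side (joint above 3.04 rad) and is still; the binder lies flat within 20 mm and each bystander within 25 mm of where it started (value of joint leaf above 3.04 rad and velocity of joint leaf below 0.05 rad/s and distance of binder from where it was at the start of the episode below 0.02 m and angle between binder's own z axis and vertical below 0.05 rad and linear speed of binder below 0.02 m/s and distance of each of detergent, stain_jar, scoop_cup, tin, sponge_block from where it was at the start of the episode below 0.025 m); the robot touches nothing.
It fails at once if the leaf is taken between the fingers (contact force between the fingers and binder above 0.3 N and z of the grasp point in the frame of leaf_mid between -0.003 and 0.003 m and y of the grasp point in the frame of leaf_mid below 0.08 m and ((x of the grasp point in the frame of leaf_mid between -0.065 and 0.065 m and y of the grasp point in the frame of leaf_mid above -0.066 m) or (x of the grasp point in the frame of leaf_mid between -0.025 and 0.025 m and y of the grasp point in the frame of leaf_mid above -0.084 m))).
It fails at once if the leaf is slammed over (faster than 5 rad/s) (velocity of joint leaf above 5 rad/s).
It fails at once if the fingers press on the binder or leaf with more than 40 N (contact force between the fingers and binder above 40 N).
It fails at once if the binder is shifted by more than 20 mm or lifted or tipped (distance of binder from where it was at the start of the episode above 0.02 m or height (world z) of binder above 0.012 m or angle between binder's own z axis and vertical above 0.1 rad).
It fails at once if a bystander is shifted by more than 25 mm, lifted or tipped (distance of any of detergent, stain_jar, scoop_cup, tin, sponge_block from where it was at the start of the episode above 0.025 m or angle between any of detergent, stain_jar, scoop_cup, tin, sponge_block's own z axis and vertical above 0.25 rad).
It also fails if it takes over 51 s, if anything falls off the work surface, if the arm or the gripper's body presses on something with over 40 N, if the wrist force passes 120 N, or if a joint passes its speed limit or range.

ROBOT

A 7-joint arm with a two-finger parallel gripper is mounted at the origin on the work surface. World frame = base frame: x ahead of the robot, y to its left, z up, the work surface at z = 0. Lengths are in m, angles in rad, forces in N, time in s.
With the tool pointing down it reaches from about 0.425 to 0.975 m from the base axis. Payload 16.7 kg.
Tool frame: the origin (TCP) lies on the centre line of the jaws, within the pads' length; the fingertips stand 14 mm ahead of it and the grasp point (between the pads) lies 5 mm behind it; z points along the fingers, y is the direction in which the jaws open and shut (so a half turn about z gives the same grasp; the last joint's range is limited). The gripper opens to 85 mm and grips with 20 to 120 N. Pads are 22 mm wide; open, the fingers measure 114 mm over their backs; the gripper's body (76 mm by 85 mm) begins 54 mm behind the grasp point. The pads swing forward as they close: fully open they stand 13 mm farther back than shut.
Start: joints at [-1.403, 0.426, 0.074, 1.606, -0.034, 1.111, -0.067], TCP at [0.211, 0.641, 0.245] pointing down, gripper open.
Joint ranges: [-2.85, 2.85], [-0.5, 2.14], [-1.23, 1.37], [0.21, 2.46], [-1.02, 4.16], [0.16, 2.05], [-2.73, 2.73]. Speed limits (rad/s): [1.89, 1.89, 2.39, 2.39, 3.01, 3.01, 3.01].

INTERFACE

Orientations are given as a 3x3 rotation matrix whose columns are the frame's x, y, z axes.
In Python, from plant import robot gives the robot as it stands.
- The arm moves only by the tool send_rows, never from a script. Its argument "steps" is a list that holds one entry, the list of rows, each a list of 4 numbers: the shift along the tool's x, y, z scaled (see below), then the turn about the tool's z scaled (see below). A call has exactly 10 rows; each row is the pose to reach, as a shift and turn from the pose commanded when the call began, along the tool's axes at that moment; what a row does not reach only later rows make up. The controller multiplies each number of a shift by 0.5 m and each number of a turn by 90 degrees. A row lasts 1/10 s, in which the tool goes at most 50 mm and 8.59 degrees, less where a joint would pass 70% of its speed; a pose out of reach is approached as far as the arm can. A call with a number of a shift or a turn outside -1 to 1 is refused whole. A call with a gripper value outside its range is refused whole. "gripper" is the finger opening in mm, from 0 to 85.4, set as the call begins (left out, the last holds). The fingers move at their own pace and stop on an object; "newtons" is the grip in N (left out, the last holds). Time passes only in rows, so rows that repeat a pose let the fingers close, or fill a call up. It gives the time, the measured TCP pose, the force and the opening at its end, in the units of the state.
- robot.get_state(): the state, without advancing time (a new reading comes with each control period).
- robot.capture(name): name is "scene" or "top" or "wrist"; returns a dict with "image" (384x512x3 uint8, blue, green, red), "mtx" (3x3 intrinsics, pixels), "R" (3x3) and "t" (3): a world point X has camera coordinates R X + t. Camera axes: x right, y down, z forward; pixel columns grow to the right and rows downward; lengths in m; the calibration is good to about 2 mm. The wrist camera is an equidistant fisheye: a pixel r from the principal point sees the ray r / f radians off the axis. A picture is of the moment at which its call begins. There is no depth.
- robot.sign_off(): hands the job in, once; it reports no verdict.
The state is a dict: "clock": time; "joint_positions": joint angles; "joint_velocities": joint speeds; "joint_torque": joint torques, N m; "ee_pos": TCP position; "ee_rot": TCP orientation; "force": force on the tool from outside, world axes, zero at the start; "ft_torque": the same for the moment, N m; "opening": opening from 0.0 (shut) to 1.0 (fully open).
Only numpy, scipy, OpenCV 4.12 (cv2) and the standard library are available. Lean on these libraries where they do the work, as an engineer would, in place of code of your own. Each camera call takes 0.05 s, during which the arm holds its last target.

## Working session

There is one attempt and no reset: what is moved stays moved. The work goes in short steps, Python scripts to look and compute and a tool call to move; the robot and the scene stay as the last step left them, time stands still between calls to the robot, and variables do not carry over. Pictures are saved under pics/ and viewed, and the job is handed in when it is done.

Besides the shell and the picture viewer there is one more tool, called after "Request:" as name(argument=value, ...), one argument or row to a line, values as JSON. send_rows: Moves the arm, as the interface text tells. Its arguments: {"type":"object","properties":{"steps":{"type":"array","items":{"type":"array","items":{"type":"array","items":{"type":"number"}}}},"gripper":{"type":"number"},"newtons":{"type":"number"}},"required":["steps"]}

```bash
ls; mkdir -p pics; python3 - <<'E'
from plant import robot
import cv2
s=robot.get_state()
for k in s: print(k,s[k])
for n in ("scene","top","wrist"):
    c=robot.capture(n); cv2.imwrite(f"pics/{n}0.png",c["image"]); print(n,c["mtx"],c["R"],c["t"])
    import pickle; pickle.dump(c,open(f"{n}0.pkl","wb"))
E
```

```text
pics
clock 0.0
joint_positions [-1.40251054  0.42677155  0.07382788  1.60660909 -0.03410306  1.11078934
 -0.06706073]
joint_velocities [-0.00062799 -0.00051842 -0.00248308  0.00058502  0.00046005  0.00057811
  0.00131833]
joint_torque [ 6.33173495e-04 -9.49836946e+01  3.76113385e+00 -4.63491046e+01
  1.91432820e-02  1.03814743e-02  7.99244276e-06]
ee_pos [0.21080332 0.64082825 0.24458259]
ee_rot [[-9.49938098e-01  3.12437997e-01 -3.27100274e-04]
 [ 3.12438156e-01  9.49937244e-01 -1.27732097e-03]
 [-8.83588733e-05 -1.31557446e-03 -9.99999131e-01]]
force [-0.26460241 -0.30329098 -0.23537356]
ft_torque [-0.0773222  -0.0278928   0.03139547]
opening 0.9979881252411168
scene [[459.74543203   0.         252.51088303]
 [  0.         459.74543203 185.7897243 ]
 [  0.           0.           1.        ]] [[ 0.45728993  0.88926118  0.01002318]
 [ 0.58274214 -0.29111501 -0.75872501]
 [-0.6717868   0.35279824 -0.65133393]] [-0.37115949 -0.28633547  1.52353254]
top [[373.69558104   0.         253.23942955]
 [  0.         373.69558104 193.46464406]
 [  0.           0.           1.        ]] [[ 0.00254646 -0.99997403  0.00674195]
 [-0.98169071 -0.0037839  -0.1904443 ]
 [ 0.19046486 -0.00613355 -0.98167485]] [0.0927062  0.63518716 0.77430126]
wrist [[297.31863964   0.         255.44114941]
 [  0.         297.31863964 185.15741573]
 [  0.           0.           1.        ]] [[ 0.31166877  0.95018994 -0.00128699]
 [ 0.90379563 -0.29603251  0.3090602 ]
 [ 0.2932849  -0.09748759 -0.95104161]] [-0.67410434 -0.0397244   0.38045809]
```

View pics/scene0.png

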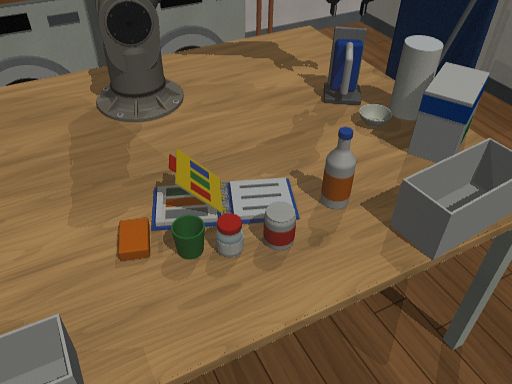

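View pics/top0.png

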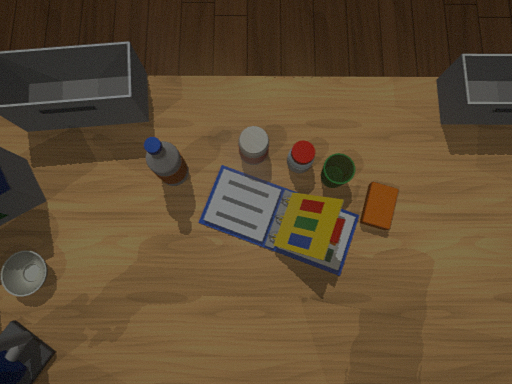

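View pics/wrist0.png

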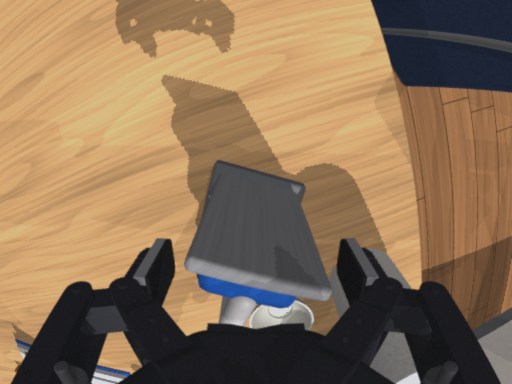

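```bash
cat > h.py <<'E'
import pickle,cv2,numpy as np
def load(n): return pickle.load(open(n,'rb'))
def ray(c,uv):
    d=np.linalg.inv(c["mtx"])@np.array([uv[0],uv[1],1.]); R=np.array(c["R"]);t=np.array(c["t"]).ravel()
    return -R.T@t, R.T@d
def onz(c,uv,z):
    o,d=ray(c,uv); return o+d*(z-o[2])/d[2]
def tri(a,ua,b,ub):
    o1,d1=ray(a,ua);o2,d2=ray(b,ub)
    s=np.linalg.lstsq(np.c_[d1,-d2],o2-o1,rcond=None)[0]
    p,q=o1+s[0]*d1,o2+s[1]*d2
    return (p+q)/2,np.linalg.norm(p-q)
def proj(c,X):
    p=np.array(c["R"])@X+np.array(c["t"]).ravel(); q=c["mtx"]@p; return q[:2]/q[2]
E
python3 - <<'E'
from h import *
np.set_printoptions(precision=4,suppress=True)
T=load("top0.pkl");S=load("scene0.pkl")
im=T["image"];h=cv2.cvtColor(im,cv2.COLOR_BGR2HSV)
m=cv2.inRange(h,(108,120,60),(125,255,255)); m[:,:195]=0;m[:160]=0;m[280:]=0
pts=cv2.findNonZero(m); r=cv2.minAreaRect(pts);b=cv2.boxPoints(r);print(b)
for z in (0,.004): 
    P=np.array([onz(T,p,z) for p in b]);print(P,[np.linalg.norm(P[i]-P[i-1]) for i in range(4)],P.mean(0))
for n,c in(("top",T),("scene",S)):
    im=c["image"]; k=cv2.resize(im[130:290,190:410] if n=="top" else im[140:270,110:310],None,fx=3.6,fy=3.6,interpolation=cv2.INTER_CUBIC);cv2.imwrite(f"pics/z_{n}.png",k)
E
```

```text
[[197.9442 222.8795]
 [219.5132 164.0549]
 [360.6102 215.7904]
 [339.0412 274.6151]]
[[ 0.5754  0.2248  0.    ]
 [ 0.7193  0.1767  0.    ]
 [ 0.5936 -0.161   0.    ]
 [ 0.4568 -0.104   0.    ]] [np.float64(0.3495480529115834), np.float64(0.15173362601242055), np.float64(0.36036376554047744), np.float64(0.14821811329425155)] [0.5863 0.0341 0.    ]
[[ 0.575   0.2242  0.004 ]
 [ 0.7182  0.1763  0.004 ]
 [ 0.5931 -0.1598  0.004 ]
 [ 0.4569 -0.1031  0.004 ]] [np.float64(0.34796001889806905), np.float64(0.15104428399751155), np.float64(0.35872659459316525), np.float64(0.147544742627845)] [0.5858 0.0344 0.004 ]
```

View pics/z_top.png

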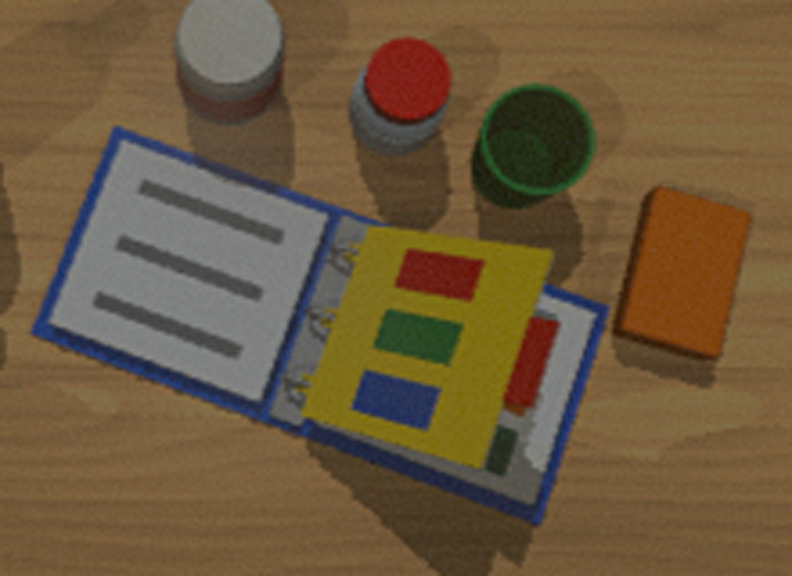

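View pics/z_scene.png

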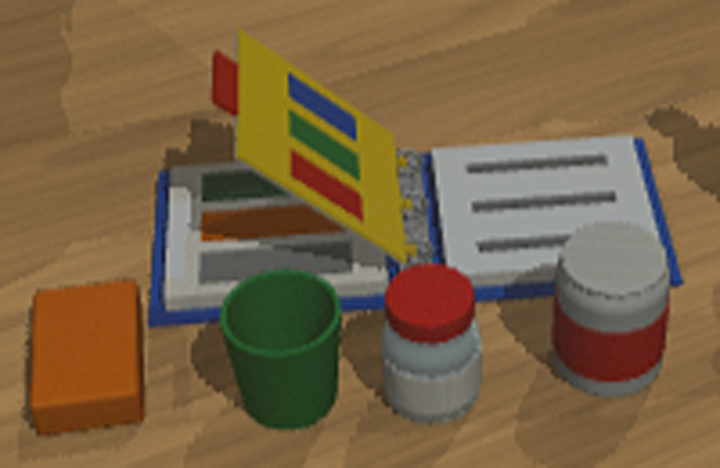

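```bash
python3 - <<'E'
from h import *
np.set_printoptions(precision=4,suppress=True)
T=load("top0.pkl");S=load("scene0.pkl")
t=lambda x,y:((x+.5)/3.6+190-.5,(y+.5)/3.6+130-.5); s=lambda x,y:((x+.5)/3.6+110-.5,(y+.5)/3.6+140-.5)
C=np.array([onz(T,t(*p),.004)[:2] for p in [(118,127),(33,330),(540,522),(607,307)]])
print(C); o=C.mean(0)
y=(C[0]+C[1]-C[2]-C[3]);print(np.linalg.norm(y)/2);y/=np.linalg.norm(y); x=np.array([y[1],-y[0]])
print("o",o,"y",y,"x",x,"yaw",np.arctan2(x[1],x[0]))
def loc(P): d=P[:2]-o; return np.array([d@x,d@y,P[2]])
for n,a,b in [("free near+x",(553,250),(237,158)),("free -x",(485,467),(239,30)),("tab+x",(559,320),(213,108)),("tab-x",(530,408),(213,52))]:
    P,e=tri(T,t(*a),S,s(*b)); l=loc(P); print(n,P,e,l,np.hypot(l[1],l[2]-.022),np.arctan2(l[2]-.022,-l[1]))
# top-face circles
for n,uv,z in [("jar",(407,80),.085),("cup",(537,137),.075),("tin",(231,38),.09)]: 
    P=onz(T,t(*uv),z); print(n,P,loc(P))
P,e=tri(T,(152.5,144.5),S,(346,132)); print("det cap",P,e,loc(P))
for uv in [(658,187),(750,213),(718,357),(617,330)]: print("sponge",loc(onz(T,t(*uv),.03)))
E
```

```text
[[ 0.7161  0.1693]
 [ 0.5787  0.2223]
 [ 0.4568 -0.1045]
 [ 0.5951 -0.1544]]
0.3471211124154373
o [0.5867 0.0332] y [0.3498 0.9368] x [ 0.9368 -0.3498] yaw -0.3573439719087242
free near+x [ 0.6106 -0.0872  0.1316] 0.0023290797662667085 [ 0.0645 -0.1045  0.1316] 0.1514322913862827 0.8095993116472426
free -x [ 0.4899 -0.043   0.1341] 0.004738760688452709 [-0.064  -0.1052  0.1341] 0.153738090303086 0.8168866128989215
tab+x [ 0.5695 -0.0868  0.1406] 0.0019714292748562517 [ 0.0259 -0.1184  0.1406] 0.16758951343585088 0.7865223863483138
tab-x [ 0.5206 -0.0684  0.1447] 0.0006754300164274916 [-0.0264 -0.1183  0.1447] 0.1704395849910078 0.8036057994685216
jar [ 0.7246 -0.0146  0.085 ] [0.1459 0.0035 0.085 ]
cup [ 0.6914 -0.0958  0.075 ] [ 0.1432 -0.0842  0.075 ]
tin [0.7495 0.094  0.09  ] [0.1312 0.1139 0.09  ]
det cap [0.7002 0.2865 0.2071] 0.00273580653983475 [0.0178 0.2771 0.2071]
sponge [ 0.1542 -0.1742  0.03  ]
sponge [ 0.1588 -0.2352  0.03  ]
sponge [ 0.062  -0.2425  0.03  ]
sponge [ 0.0557 -0.1773  0.03  ]
```

```bash
cat >> h.py <<'E'
O=np.array([0.5867,0.0332]);BY=np.array([.3498,.9368]);BX=np.array([.9368,-.3498])
def W(x,y,z): return np.r_[O+x*BX+y*BY,z]
def loc(P): d=np.asarray(P)[:2]-O; return np.array([d@BX,d@BY,P[2]])
E
python3 - <<'E'
from h import *
from plant import robot
np.set_printoptions(precision=4,suppress=True)
c=load("wrist0.pkl");R=np.array(c["R"]);s=robot.get_state();Rt=np.array(s["ee_rot"])
print("cam in tool",Rt.T@(-R.T@np.array(c["t"]).ravel()-s["ee_pos"]))
p0=np.array(s["ee_pos"])
for w in [[.211,.641,.30],[.36,.36,.3],[.5,.05,.3],W(0,-.19,.3),W(0,-.19,.135)]: print(w,Rt.T@(np.array(w)-p0)/.5)
E
```

```text
cam in tool [ 0.0804 -0.0003 -0.1285]
[0.211, 0.641, 0.3] [-0.0002  0.0002 -0.1104]
[0.36, 0.36, 0.3] [-0.4589 -0.4406 -0.11  ]
[0.5, 0.05, 0.3] [-0.9186 -0.942  -0.1094]
[ 0.5202 -0.1448  0.3   ] [-1.0788 -1.2995 -0.109 ]
[ 0.5202 -0.1448  0.135 ] [-1.0787 -1.2991  0.221 ]
```

Request:
send_rows(
  steps=[
    [[0,0,-0.05,0],[0,0,-0.11,0],[-0.06,-0.06,-0.11,0],[-0.12,-0.12,-0.11,0.01],[-0.18,-0.18,-0.11,0.025],[-0.24,-0.24,-0.11,0.025],[-0.3,-0.3,-0.11,0.025],[-0.36,-0.36,-0.11,0.025],[-0.42,-0.42,-0.11,0.025],[-0.46,-0.46,-0.11,0.025]],
  ],
)

```text
clock: 1.15
ee_pos: [0.3586, 0.3479, 0.3003]
ee_rot: [[-0.936, 0.352, -0.0], [0.352, 0.936, -0.0], [-0.0, -0.0, -1.0]]
force: [0.5, 0.5, 0.9]
opening: 1.0
```

Request:
send_rows(
  steps=[
    [[-0.06,-0.06,0,0],[-0.12,-0.12,0,0],[-0.18,-0.18,0,0],[-0.24,-0.25,0,0],[-0.3,-0.32,0,0],[-0.36,-0.38,0,0],[-0.42,-0.45,0,0],[-0.46,-0.5,0,0],[-0.48,-0.55,0,0],[-0.48,-0.55,0,0]],
  ],
  gripper=0,
  newtons=20,
)

```text
clock: 2.15
ee_pos: [0.4862, 0.0056, 0.3003]
ee_rot: [[-0.935, 0.354, -0.0], [0.354, 0.935, -0.001], [-0.0, -0.001, -1.0]]
force: [0.3, 0.3, 1.0]
opening: 0.001
```

```bash
cat > st.py <<'E'
from h import *
import sys
from plant import robot
np.set_printoptions(precision=4,suppress=True)
s=robot.get_state();Rt=np.array(s["ee_rot"]);p=np.array(s["ee_pos"])
print("t",s["clock"],"ee",p,"loc",loc(p),"F",np.array(s["force"]),"op",s["opening"]);print(Rt[:,:2].T, s["joint_positions"])
for a in sys.argv[1:]:
    x,y,z=map(float,a.split(",")); print(a,Rt.T@(W(x,y,z)-p)/.5)
E
python3 st.py 0,-.19,.3 0,-.19,.135
```

```text
t 2.15 ee [0.4862 0.0056 0.3003] loc [-0.0845 -0.061   0.3003] F [0.2701 0.3222 0.9525] op 0.0011223290605766577
[[-0.9351  0.3543 -0.0001]
 [ 0.3543  0.9351 -0.0006]] [-0.6956  0.0497  0.5806  1.9754 -0.0296  1.1249  1.1058]
0,-.19,.3 [-0.1703 -0.2571  0.0008]
0,-.19,.135 [-0.1702 -0.2569  0.3308]
```

Request:
send_rows(
  steps=[
    [[-0.06,-0.08,0,0],[-0.12,-0.16,0,0],[-0.17,-0.23,0,0],[-0.17,-0.28,0,0],[-0.17,-0.28,0.08,0],[-0.17,-0.28,0.16,0],[-0.17,-0.28,0.24,0],[-0.17,-0.28,0.3,0],[-0.17,-0.28,0.33,0],[-0.17,-0.28,0.33,0]],
  ],
)

```text
clock: 3.15
ee_pos: [0.5162, -0.1512, 0.134]
ee_rot: [[-0.937, 0.349, -0.003], [0.349, 0.937, -0.0], [0.003, -0.001, -1.0]]
force: [0.4, -0.0, 1.2]
opening: 0.0
```

```bash
cat > look.py <<'E'
from h import *
import sys
from plant import robot
n=sys.argv[1]
t=robot.capture("top");s=robot.capture("scene")
pickle.dump(t,open(f"top{n}.pkl","wb"));pickle.dump(s,open(f"scene{n}.pkl","wb"))
a=cv2.resize(t["image"][110:290,170:410],None,fx=2,fy=2,interpolation=cv2.INTER_CUBIC)[:, :400]
a=cv2.resize(t["image"][100:300,180:380],(400,400),interpolation=cv2.INTER_CUBIC)
b=cv2.resize(s["image"][80:280,130:330],(400,400),interpolation=cv2.INTER_CUBIC)
cv2.imwrite(f"pics/l{n}.png",np.hstack([a,b]))
E
python3 st.py; python3 look.py 1
```

```text
t 3.15 ee [ 0.5162 -0.1512  0.134 ] loc [-0.0016 -0.1974  0.134 ] F [ 0.4395 -0.0146  1.1952] op 0.00015812957913088183
[[-0.937   0.3493  0.0028]
 [ 0.3493  0.937  -0.0011]] [-0.3457  0.3983  0.6332  2.0414 -0.3236  0.8028  1.6926]
```

View pics/l1.png

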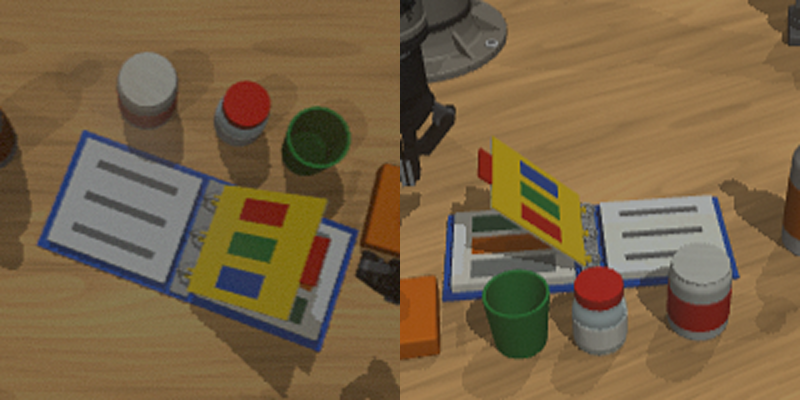

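```bash
python3 - <<'E'
from h import *
t=load("top1.pkl")["image"];s=load("scene1.pkl")["image"]
cv2.imwrite("pics/l1b.png",np.hstack([cv2.resize(t[150:300,280:430],(400,400),interpolation=2),cv2.resize(s[60:210,80:230],(400,400),interpolation=2)]))
E
```

```text
(no output)
```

View pics/l1b.png

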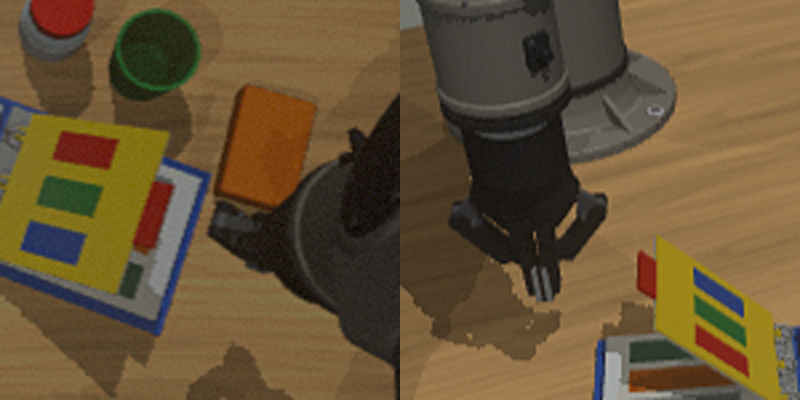

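Request:
send_rows(
  steps=[
    [[0,0,0,-0.09],[0,0,0,-0.18],[0,0,0,-0.27],[0,0,0,-0.36],[0,0,0,-0.45],[0,0,0,-0.54],[0,0,0,-0.63],[0,0,0,-0.72],[0,0,0,-0.81],[0,0,0,-0.9]],
  ],
)

```text
clock: 4.25
ee_pos: [0.5171, -0.1514, 0.1355]
ee_rot: [[-0.559, -0.829, -0.003], [-0.829, 0.559, -0.001], [0.002, 0.002, -1.0]]
force: [0.4, -0.1, -0.8]
opening: 0.0
```

Request:
send_rows(
  steps=[
    [[0,0,0,-0.09],[0,0,0,-0.1],[0,0,0,-0.1],[0,0,0,-0.1],[0,0,0,-0.1],[0,0,0,-0.1],[0,0,0,-0.1],[0,0,0,-0.1],[0,0,0,-0.1],[0,0,0,-0.1]],
  ],
)

```text
clock: 5.25
ee_pos: [0.5156, -0.1514, 0.1331]
ee_rot: [[-0.427, -0.904, -0.006], [-0.904, 0.427, 0.001], [0.002, 0.006, -1.0]]
force: [-0.6, 0.5, 0.6]
opening: -0.003
```

```bash
python3 st.py 0,-.135,.135;python3 - <<'E'
from h import *
# path of TCP (y,z) : theta<90: side of finger at tab end, tip 22 below; later: tip corner on face
for th in np.arange(.8,3.15,.1):
    c,s=np.cos(th),np.sin(th)
    P=np.array([-.170*c,.022+.170*s])
    d=.022
    if th<1.45: y=P[0]-.011-.002*s; z=P[1]-d+.014
    else:
        r=.147-(th-1.45)/(np.pi-1.45)*.030
        y=-r*c-.002*s-.011; z=.022+r*s-.002*c+.014
    print(round(th,2),round(y,4),round(z,4))
E
```

```text
t 5.25 ee [ 0.5156 -0.1514  0.1331] loc [-0.002  -0.1978  0.1331] F [-0.5759  0.5235  0.555 ] op -0.0028053948248738555
[[-0.4275 -0.904   0.0016]
 [-0.904   0.4275  0.0063]] [ 0.4292  0.3589 -0.3163  1.9958  0.1501  0.8155  2.7277]
0,-.135,.135 [-0.1255  0.0066 -0.004 ]
0.8 -0.1309 0.136
0.9 -0.1182 0.1472
1.0 -0.1045 0.1571
1.1 -0.0899 0.1655
1.2 -0.0745 0.1724
1.3 -0.0584 0.1778
1.4 -0.0419 0.1815
1.5 -0.0233 0.1816
1.6 -0.0088 0.1803
1.7 0.0054 0.1776
1.8 0.019 0.1736
1.9 0.0321 0.1682
2.0 0.0443 0.1616
2.1 0.0557 0.154
2.2 0.0661 0.1453
2.3 0.0754 0.1357
2.4 0.0836 0.1254
2.5 0.0907 0.1144
2.6 0.0965 0.103
2.7 0.101 0.0912
2.8 0.1043 0.0791
2.9 0.1063 0.067
3.0 0.107 0.0548
3.1 0.1066 0.0429
```

Request:
send_rows(
  steps=[
    [[0,0,0,0.08],[0,0,0,0.17],[0,0,0,0.26],[0,0,0,0.35],[0,0,0,0.44],[0,0,0,0.53],[0,0,0,0.62],[0,0,0,0.71],[0,0,0,0.8],[0,0,0,0.89]],
  ],
)

```text
clock: 6.25
ee_pos: [0.5156, -0.1516, 0.1331]
ee_rot: [[-0.962, 0.272, -0.006], [0.272, 0.962, 0.001], [0.006, -0.0, -1.0]]
force: [-0.4, 0.3, -0.6]
opening: -0.0
```

```bash
python3 st.py 0,-.15,.135
```

```text
t 6.25 ee [ 0.5156 -0.1516  0.1331] loc [-0.002  -0.1979  0.1331] F [-0.4478  0.2695 -0.6293] op -0.0003842314107277311
[[-0.9624  0.2715  0.0064]
 [ 0.2715  0.9624 -0.0005]] [ 0.1891  0.3417 -0.0275  2.0103  0.0125  0.7961  1.4502]
0,-.15,.135 [-0.0118  0.0953 -0.004 ]
```

Request:
send_rows(
  steps=[
    [[0,0,0,0.03],[0,0.02,0,0.052],[-0.005,0.04,0,0.052],[-0.01,0.06,0,0.052],[-0.012,0.08,0,0.052],[-0.012,0.09,0,0.052],[-0.012,0.095,-0.004,0.052],[-0.012,0.1,-0.004,0.052],[-0.012,0.105,-0.004,0.052],[-0.012,0.105,-0.004,0.052]],
  ],
)

```text
clock: 7.25
ee_pos: [0.5354, -0.1025, 0.1351]
ee_rot: [[-0.939, 0.344, -0.006], [0.344, 0.939, 0.001], [0.006, -0.001, -1.0]]
force: [0.3, 0.2, -0.1]
opening: 0.003
```

```bash
python3 st.py 0,-.134,.136 0,-.118,.150; python3 look.py 2
```

```text
t 7.25 ee [ 0.5354 -0.1025  0.1351] loc [-0.0006 -0.1451  0.1351] F [ 0.3333  0.1665 -0.1304] op 0.0030262047562193313
[[-0.9391  0.3437  0.0062]
 [ 0.3437  0.9391 -0.0009]] [ 0.0955  0.3498 -0.029   1.9921  0.0126  0.8061  1.2795]
0,-.134,.136 [-0.0013  0.0221 -0.0018]
0,-.118,.150 [-0.0014  0.0541 -0.0299]
```

View pics/l2.png

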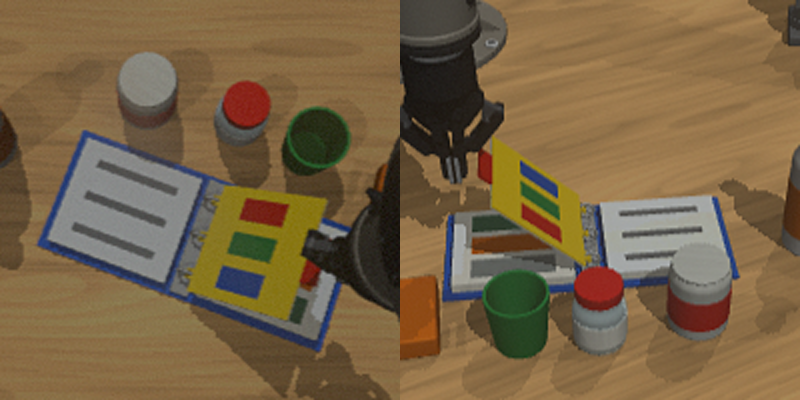

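Request:
send_rows(
  steps=[
    [[0,0.01,0,0],[0,0.021,-0.002,0],[0,0.034,-0.013,0],[0,0.047,-0.024,0],[0,0.06,-0.034,0],[0,0.074,-0.044,0],[0,0.089,-0.052,0],[0,0.103,-0.061,0],[0,0.103,-0.061,0],[0,0.103,-0.061,0]],
  ],
)

```text
clock: 8.35
ee_pos: [0.5534, -0.0539, 0.1655]
ee_rot: [[-0.939, 0.343, -0.006], [0.343, 0.939, 0.001], [0.006, -0.001, -1.0]]
force: [-0.1, 0.3, 0.2]
opening: 0.004
```

```bash
python3 st.py; python3 look.py 3
```

```text
t 8.35 ee [ 0.5534 -0.0539  0.1655] loc [-0.0007 -0.0933  0.1655] F [-0.0712  0.3472  0.1797] op 0.003954361982917342
[[-0.9392  0.3432  0.006 ]
 [ 0.3432  0.9393 -0.0007]] [ 0.0199  0.3261 -0.0454  1.9444  0.0169  0.8773  1.1864]
```

View pics/l3.png

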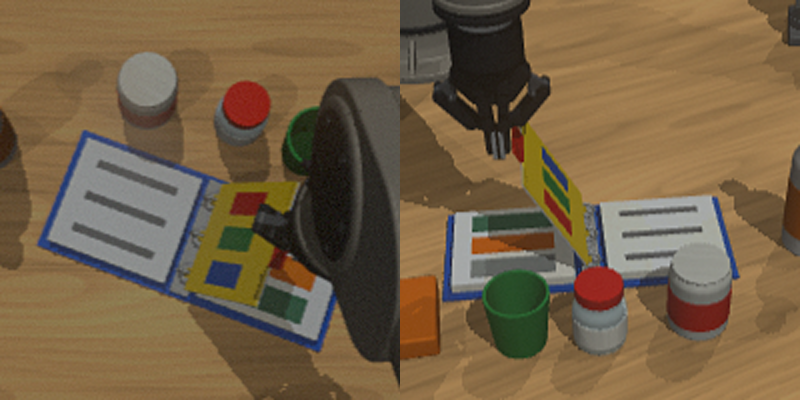

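Request:
send_rows(
  steps=[
    [[0,0.015,-0.007,0],[0,0.031,-0.014,0],[0,0.047,-0.02,0],[0,0.063,-0.025,0],[0,0.08,-0.029,0],[0,0.096,-0.032,0],[0,0.114,-0.033,0],[0,0.133,-0.033,0],[0,0.148,-0.032,0],[0,0.162,-0.03,0]],
  ],
)

```text
clock: 9.45
ee_pos: [0.5814, 0.0226, 0.1803]
ee_rot: [[-0.939, 0.343, -0.006], [0.343, 0.939, 0.001], [0.006, -0.001, -1.0]]
force: [-0.5, 0.2, -0.1]
opening: 0.002
```

```bash
python3 st.py; python3 look.py 4
```

```text
t 9.45 ee [0.5814 0.0226 0.1803] loc [-0.0012 -0.0118  0.1803] F [-0.4888  0.1702 -0.0763] op 0.0022737373891762204
[[-0.9392  0.3434  0.0064]
 [ 0.3434  0.9392 -0.0009]] [-0.0897  0.348  -0.0721  1.8734  0.0278  0.9272  1.0459]
```

View pics/l4.png

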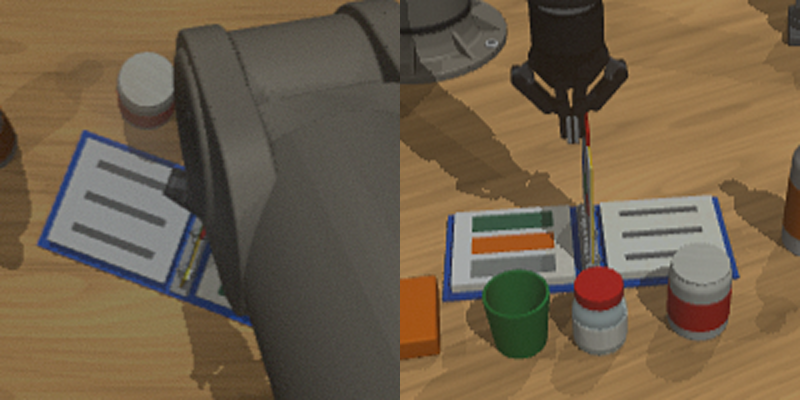

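Request:
send_rows(
  steps=[
    [[0,0.014,0,0],[0,0.028,0.001,0],[0,0.042,0.003,0],[0,0.057,0.005,0],[0,0.071,0.009,0],[0,0.085,0.013,0],[0,0.098,0.018,0],[0,0.112,0.023,0],[0,0.125,0.03,0],[0,0.138,0.037,0]],
  ],
)

```text
clock: 10.55
ee_pos: [0.605, 0.0872, 0.1615]
ee_rot: [[-0.939, 0.344, -0.006], [0.344, 0.939, 0.001], [0.006, -0.001, -1.0]]
force: [-0.3, -0.5, 1.0]
opening: 0.001
```

```bash
python3 st.py; python3 look.py 5
```

```text
t 10.55 ee [0.605  0.0872 0.1615] loc [-0.0018  0.057   0.1615] F [-0.2573 -0.4752  1.0495] op 0.0007510346935845762
[[-0.9391  0.3436  0.0063]
 [ 0.3436  0.9391 -0.0009]] [-0.178   0.4136 -0.088   1.8211  0.041   0.9144  0.9362]
```

View pics/l5.png

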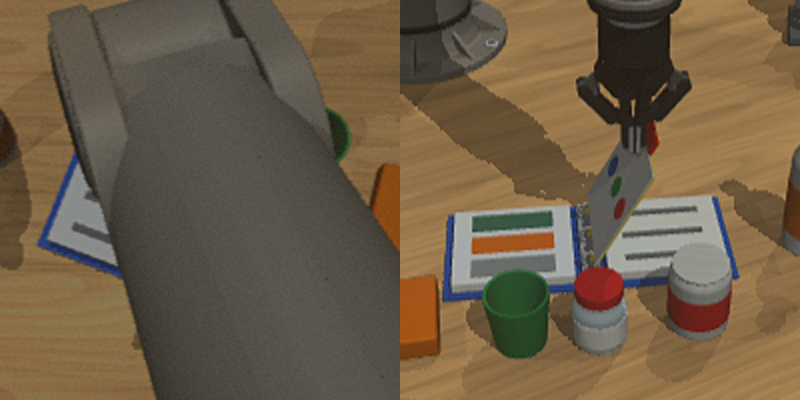

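Request:
send_rows(
  steps=[
    [[0,0.012,0.007,0],[0,0.024,0.014,0],[0,0.035,0.024,0],[0,0.045,0.035,0],[0,0.053,0.047,0],[0,0.061,0.059,0],[0,0.067,0.072,0],[0,0.073,0.085,0],[0,0.077,0.098,0],[0,0.081,0.111,0]],
  ],
)

```text
clock: 11.65
ee_pos: [0.6184, 0.1248, 0.1057]
ee_rot: [[-0.939, 0.344, -0.006], [0.344, 0.939, 0.001], [0.006, -0.001, -1.0]]
force: [-0.2, -0.0, 1.8]
opening: 0.0
```

```bash
python3 st.py; python3 look.py 6
```

```text
t 11.65 ee [0.6184 0.1248 0.1057] loc [-0.0023  0.0969  0.1057] F [-0.2363 -0.0139  1.7629] op 0.00026584787493700153
[[-0.939   0.3438  0.0064]
 [ 0.3438  0.9391 -0.001 ]] [-0.2304  0.5088 -0.0909  1.8117  0.0558  0.8292  0.872 ]
```

View pics/l6.png

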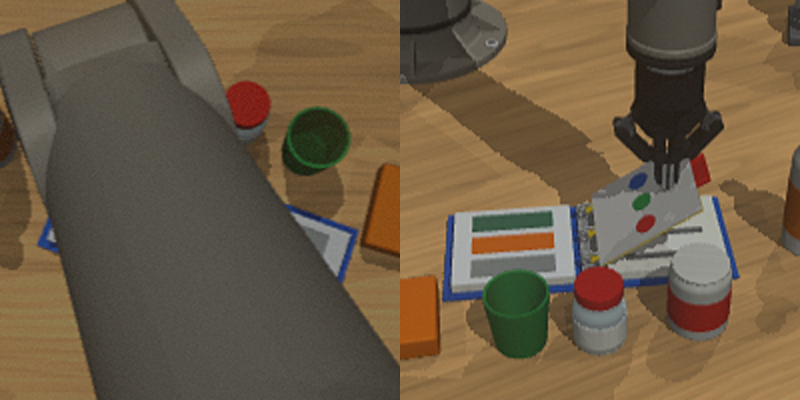

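Request:
send_rows(
  steps=[
    [[0,0.005,0.013,0],[0,0.009,0.026,0],[0,0.012,0.038,0],[0,0.015,0.05,0],[0,0.017,0.063,0],[0,0.019,0.075,0],[0,0.02,0.088,0],[0,0.02,0.1,0],[0,0.02,0.108,0],[0,0.02,0.108,0]],
  ],
)

```text
clock: 12.75
ee_pos: [0.6211, 0.134, 0.0516]
ee_rot: [[-0.939, 0.344, -0.007], [0.344, 0.939, 0.001], [0.007, -0.002, -1.0]]
force: [0.0, -0.4, 0.1]
opening: 0.002
```

```bash
python3 st.py; python3 look.py 7
```

```text
t 12.75 ee [0.6211 0.134  0.0516] loc [-0.003   0.1064  0.0516] F [ 0.0332 -0.3809  0.0739] op 0.0024715269773145808
[[-0.939   0.3438  0.0071]
 [ 0.3438  0.9391 -0.0016]] [-0.2464  0.5868 -0.0874  1.825   0.0671  0.7392  0.8507]
```

View pics/l7.png

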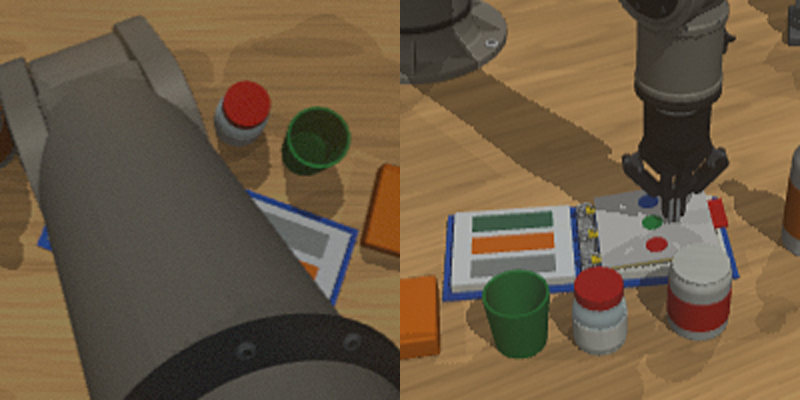

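Request:
send_rows(
  steps=[
    [[0,0,0.003,0],[0,0,0.006,0],[0,0,0.009,0],[0,0,0.012,0],[0,0,0.015,0],[0,0,0.018,0],[0,0,0.02,0],[0,0,0.02,0],[0,0,0.02,0],[0,0,0.02,0]],
  ],
)

```text
clock: 13.85
ee_pos: [0.6214, 0.1341, 0.0423]
ee_rot: [[-0.939, 0.344, -0.006], [0.344, 0.939, 0.001], [0.006, -0.001, -1.0]]
force: [-0.9, 0.5, 0.2]
opening: -0.001
```

Request:
send_rows(
  steps=[
    [[0,0,0.001,0],[0,0,0.002,0],[0,0,0.003,0],[0,0,0.004,0],[0,0,0.005,0],[0,0,0.006,0],[0,0,0.006,0],[0,0,0.006,0],[0,0,0.006,0],[0,0,0.006,0]],
  ],
)

```text
clock: 14.85
ee_pos: [0.6213, 0.1341, 0.0393]
ee_rot: [[-0.939, 0.344, -0.006], [0.344, 0.939, 0.001], [0.006, -0.001, -1.0]]
force: [-0.1, -0.2, 0.1]
opening: 0.003
```

```bash
python3 st.py; python3 look.py 8
```

```text
t 14.85 ee [0.6213 0.1341 0.0393] loc [-0.0029  0.1067  0.0393] F [-0.1497 -0.2476  0.1458] op 0.002779433781737306
[[-0.939   0.3438  0.0064]
 [ 0.3438  0.9391 -0.0011]] [-0.2475  0.604  -0.0862  1.8292  0.0697  0.717   0.8485]
```

View pics/l8.png

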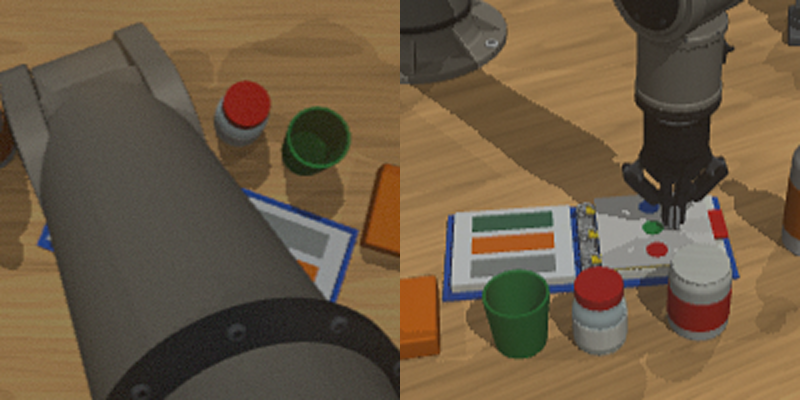

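Request:
send_rows(
  steps=[
    [[0,0,0.001,0],[0,0,0.001,0],[0,0,0.002,0],[0,0,0.002,0],[0,0,0.003,0],[0,0,0.003,0],[0,0,0.004,0],[0,0,0.004,0],[0,0,0.004,0],[0,0,0.004,0]],
  ],
)

```text
clock: 15.95
ee_pos: [0.6215, 0.1342, 0.038]
ee_rot: [[-0.939, 0.344, -0.006], [0.344, 0.939, 0.001], [0.006, -0.001, -1.0]]
force: [-4.3, -1.7, 11.8]
opening: -0.0
```

Request:
send_rows(
  steps=[
    [[0,0,-0.01,0],[0,0,-0.04,0],[0,0,-0.1,0],[0,0,-0.17,0],[0,0,-0.25,0],[0,0,-0.33,0],[0,0,-0.4,0],[0,0,-0.45,0],[0,0,-0.5,0],[0,0,-0.5,0]],
  ],
)

```text
clock: 16.95
ee_pos: [0.6241, 0.1342, 0.2923]
ee_rot: [[-0.939, 0.344, -0.0], [0.344, 0.939, 0.003], [0.001, 0.003, -1.0]]
force: [0.5, 1.2, 0.4]
opening: -0.004
```

Request:
send_rows(
  steps=[
    [[0.05,-0.02,0,0],[0.1,-0.05,0,0],[0.15,-0.1,0,0],[0.2,-0.16,0,0],[0.2,-0.22,0,0],[0.2,-0.3,0,0],[0.2,-0.37,0,0],[0.2,-0.43,0,0],[0.2,-0.5,0,0],[0.2,-0.5,0,0]],
  ],
)

```text
clock: 17.95
ee_pos: [0.4414, -0.0702, 0.2886]
ee_rot: [[-0.937, 0.348, -0.006], [0.348, 0.937, 0.001], [0.006, -0.001, -1.0]]
force: [0.1, 0.6, 0.0]
opening: 0.005
```

```bash
python3 st.py; python3 look.py 9
```

```text
t 17.95 ee [ 0.4414 -0.0702  0.2886] loc [-0.0999 -0.1477  0.2886] F [0.0955 0.6352 0.0398] op 0.005143299146743657
[[-0.9373  0.3485  0.0059]
 [ 0.3485  0.9373 -0.0014]] [-0.0241  0.0067  0.0384  2.0359 -0.001   1.105   1.2296]
```

View pics/l9.png

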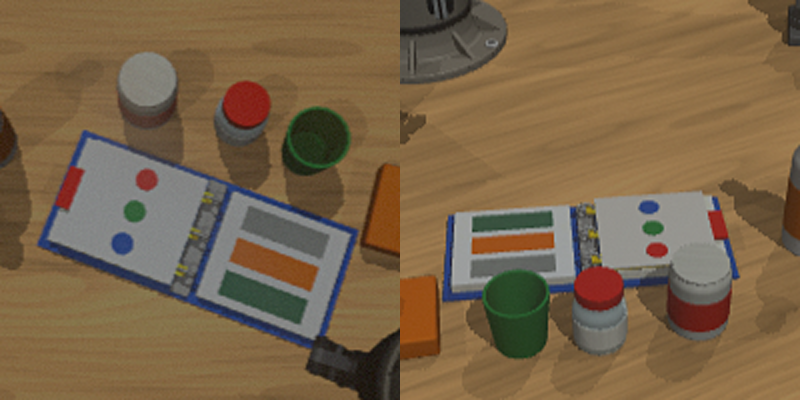

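```bash
python3 - <<'E'
from h import *
np.set_printoptions(precision=4,suppress=True)
T=load("top9.pkl");S=load("scene9.pkl");cs=[]
for c,(x0,x1,y0,y1) in((T,(200,230,175,210)),(S,(480//2+130+35,500,180,203))):
    h=cv2.cvtColor(c["image"],cv2.COLOR_BGR2HSV);m=cv2.inRange(h,(0,150,60),(8,255,255))|cv2.inRange(h,(172,150,60),(180,255,255))
    k=np.zeros_like(m);k[y0:y1,x0:x1]=m[y0:y1,x0:x1]; p=cv2.findNonZero(k)[:,0].astype(float);cs.append(p.mean(0));print(len(p),p.mean(0),p.min(0),p.max(0))
P,e=tri(T,cs[0],S,cs[1]);l=loc(P);print(l,e,"theta",np.arctan2(l[2]-.022,-l[1]))
T0=load("top0.pkl");S0=load("scene0.pkl")
def cen(c,lo,hi,box):
    x0,x1,y0,y1=box;h=cv2.cvtColor(c["image"],cv2.COLOR_BGR2HSV)[y0:y1,x0:x1];p=cv2.findNonZero(cv2.inRange(h,lo,hi))[:,0];return p.mean(0)
for n,lo,hi,bx in [("cup",(50,100,20),(80,255,255),(318,360,150,190)),("jarlid",(0,150,80),(8,255,255),(285,320,138,166)),("sponge",(5,150,60),(18,255,255),(358,400,180,232)),("cap",(110,150,60),(125,255,255),(140,166,134,156)),("tin",(0,0,110),(180,60,255),(235,272,120,155)),("cover",(108,120,60),(125,255,255),(195,240,160,240))]:
    print(n,cen(T0,lo,hi,bx),cen(T,lo,hi,bx))
E
```

```text
140 [214.1286 193.2786] [208. 183.] [221. 203.]Traceback (most recent call last):
  File "<stdin>", line 6, in <module>
TypeError: 'NoneType' object is not subscriptable
```

```bash
python3 - <<'E'
from h import *
np.set_printoptions(precision=4,suppress=True)
T=load("top9.pkl");S=load("scene9.pkl");cs=[]
for c,(x0,x1,y0,y1) in((T,(200,230,175,210)),(S,(280,300,180,202))):
    h=cv2.cvtColor(c["image"],cv2.COLOR_BGR2HSV);m=cv2.inRange(h,(0,120,50),(10,255,255))|cv2.inRange(h,(170,120,50),(180,255,255))
    k=np.zeros_like(m);k[y0:y1,x0:x1]=m[y0:y1,x0:x1]; p=cv2.findNonZero(k)[:,0].astype(float);cs.append(p.mean(0));print(len(p),p.mean(0),p.min(0),p.max(0))
P,e=tri(T,cs[0],S,cs[1]);l=loc(P);print(l,e,"theta",np.arctan2(l[2]-.022,-l[1]))
T0=load("top0.pkl")
def cen(c,lo,hi,box):
    x0,x1,y0,y1=box;h=cv2.cvtColor(c["image"],cv2.COLOR_BGR2HSV)[y0:y1,x0:x1];p=cv2.findNonZero(cv2.inRange(h,lo,hi));return None if p is None else p[:,0].mean(0)
for n,lo,hi,bx in [("cup",(50,100,20),(80,255,255),(318,360,150,190)),("jarlid",(0,150,80),(8,255,255),(285,320,138,166)),("sponge",(5,150,60),(18,255,255),(358,400,180,232)),("cap",(110,150,60),(125,255,255),(140,166,134,156)),("tin",(0,0,110),(180,60,255),(235,272,120,155)),("cover",(108,120,60),(125,255,255),(195,240,160,240))]:
    print(n,cen(T0,lo,hi,bx),cen(T,lo,hi,bx))
E
```

```text
154 [214.3117 193.3052] [208. 183.] [221. 204.]
108 [288.6944 192.1204] [284. 185.] [293. 199.]
[-0.0012  0.1631  0.0237] 0.0023436245129944866 theta 3.1311742042691972
cup [19.5976 20.5549] [18.8608 21.3969]
jarlid [17.9714 13.3317] [17.9501 13.2898]
sponge [21.0704 25.4391] [21.0668 25.521 ]
cap [11.893  10.5348] [11.9679 10.5134]
tin [18.2785 19.0738] [18.1488 19.0876]
cover [22.045  47.6431] [24.5938 51.7578]
```

```bash
python3 -c "
from plant import robot
print(robot.sign_off())"
```

```text
the job is handed in; nothing more can be done
None
```

The divider leaf is turned over the spine and lies flat on the binder's +y side. I signed off at about 18 s of the 51 s, with the arm well clear; sign-off gave no verdict.

- **Method:** With the gripper shut, I pushed the tab up with the back of a finger, followed its arc past upright, then pressed the leaf down with the fingertips. The highest force read after a move was about 12 N, at the final press on the stop. Between those readings I did not measure the force.
- **Leaf angle:** In the last pictures the tab works out at 24 mm high, which gives a joint angle of about 3.13 rad. The threshold is 3.04.
- **Binder and bystanders:** The jar, sponge, bottle cap and tin are within 0.2 px of where they started.
    - **Cup:** its colour-mask centre moved about 1 px (roughly 2–3 mm), probably because the leaf's shadow changed.
    - **Binder cover:** its mask moved by 2.5 and 4 px. I put that down to the turned leaf and red tab now lying in that part of the picture. Its corners look unchanged by eye; I did not re-measure them.
- **Detour:** Before touching the leaf I tried turning the gripper 90°. That ran the last joint almost to its range limit (2.728 of 2.73 rad), so I turned it back and pushed in the original orientation.

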